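# Close the wine box, swing its cradle level and pin it

## Task

The wooden wine box on the tilting packing cradle is loaded: first, while it is still tilted, slide its lid fully home, over the little ridge at the end. Then pull out the locking pin, swing the cradle until the box is level, push the pin fully home in the index plate so that the cradle is locked level, and let go of everything; leave the other things on the table where they are.

Things in the scene. Friction and masses are not known exactly. Their poses are not given: they have to be found in the camera images.
- stand: fixed stand of the tilting cradle: dark steel base 270 x 320 x 12 mm with two grey cheek posts. Origin: centre of the base's underside; x away from the robot's side, y left, z up. Trunnion axis along y, 140 mm over the origin. Index plate and locking pin on the right (y = -125 mm), swing lever on the left (y = +130 mm)
- lamp (a point): centre of the underside of a grey lamp head (95 x 84 x 28 mm, fixed to the stand by a red tube post behind), 335 mm over the table at (-17, -125) mm from the stand's origin. It hangs over the index plate: no room for a gripper straight down on the pin's knob; come in along the leaning pin
- trunnion (a point): centre of the swinging cradle, on its axis; frame turns with it: x along the wooden box (260 x 92 mm, x -130 to 130), y along the trunnion axis, z out of the box's top (side rails up to z = 49 mm, underside z = -50 mm). A half bottle lies in the box already
- cradle (a joint): cradle angle, rad: 0 = box level; positive = near end (robot's side) down, top facing the robot's side. Travel -0.55 to 0.74, starts 0.5 to 0.68. Stays where left (friction about 0.8 N m)
- lever_ball (a point): centre of the black ball (32 mm) on the swing lever, a 12 mm rod standing out of the cradle along its z on the left side; at (0, 130, 150) mm in the trunnion frame. Swinging it away from the robot's side brings the tilted box to level, where the rod is vertical
- lid (a joint): lid opening, m: 0 = home against the far end wall, grows towards the box's -x end, at most 0.09; starts 0.05 to 0.08. Friction 1.5 N; from about 0.014 a cleat under the lid must be forced over a small ridge at the box's near end (about 10 N); below about 0.003 it is drawn home and stays
- lid_strip (a point): centre of the top face of the wooden finger strip on the lid: 14 mm thick (x, the sliding direction), 60 mm wide (y), 20 mm above the lid's face; push or pinch it. Frame parallel to the trunnion's; at (-50 mm - opening, 0, 62 mm) there. Lid: plywood board 250 x 83 x 6 mm in grooves under side rails that stand 7 mm above it
- pin (a joint): how far the locking pin is pulled out, m: 0 = fully home, 0.034 = fully out; starts 0 to 0.003. Slides only along its axis and stays where left (friction 3 N, no spring). Clear of the index plate beyond about 0.022
- pin_knob (a point): centre of the outer end face of the pin's black knob (24 mm diameter, 28 mm in its outer 6 mm, 38 mm long). z points out along the pin, which leans 0.61 rad from vertical towards the robot's side (stand's -x) and aims at the trunnion axis, 152 mm away when home. Below the knob is a guide block 34 mm wide, its face 112 mm from the axis
- index (a point): centre of the steel index plate (85 mm radius, turns with the cradle, on the trunnion axis at y = -125 mm). Three openings for the 10 mm round-nosed pin: a wide loading slot (cradle 0.4 to 0.74; pin is in it at the start), a tapered notch for the level box (pin enters if the cradle is within 0.05 rad of 0, and centres it to about 0.02) and an unwanted notch at about -0.4
- wine_bottle: bystander: dark 750 ml wine bottle standing upright, 74 mm diameter, 300 mm tall; origin centre of its underside
- tape_roll: bystander: roll of brown packing tape lying flat, 96 mm outside, 50 mm tall; origin centre of its underside
- cork_tub: bystander: small open steel tub, 72 mm across, 60 mm tall; origin centre of its underside
- card_block: bystander: block of blank paper cards, 100 x 70 x 22 mm; origin centre of its underside
- tape_gun: bystander: bench tape dispenser, 130 x 30 mm, 64 mm tall; origin centre of its underside

How it is judged:
By the outcome, as a careful person would: the job done as asked, in the order asked, and still so for the second after the job is handed in, with the robot touching nothing.
It also fails if it takes over 67 s, if anything falls off the work surface, if the arm or the gripper's body presses on something with over 40 N, if the wrist force passes 120 N, or if a joint passes its speed limit or range.

## Robot

A 7-joint arm with a two-finger parallel gripper is mounted at the origin on the work surface. World frame = base frame: x ahead of the robot, y to its left, z up, the work surface at z = 0. Lengths are in m, angles in rad, forces in N, time in s.
With the tool pointing down it reaches from about 0.425 to 0.825 m from the base axis. Payload 3.6 kg.
Tool frame: the origin (TCP) lies between the finger pads; the fingertips stand 19 mm ahead of it and the grasp point (between the pads) is the TCP; x points along the fingers, y is the direction in which the jaws open and shut, and the axes are right-handed (so a half turn about x gives the same grasp; the last joint's range is limited). The gripper opens to 85 mm and grips with 20 to 120 N. Pads are 22 mm wide; open, the fingers measure 114 mm over their backs; the gripper's body (76 mm by 85 mm) begins 54 mm behind the grasp point. The pads swing forward as they close: fully open they stand 13 mm farther back than shut.
Start: joints at [1.192, 0.615, -0.013, 1.423, 0.008, 1.103, -0.04], TCP at [0.224, -0.61, 0.25] pointing down, gripper open.
Joint ranges: [-3.12, 3.12], [-0.3, 2.06], [-1.34, 1.32], [0.26, 2.42], [-1.36, 4.5], [0.01, 1.98], [-2.84, 2.84]. Speed limits (rad/s): [2.79, 2.79, 3.14, 3.14, 3.14, 3.14, 3.14].

## Interface

Orientations are given as a unit quaternion [w, x, y, z].
In Python, from station import get_state, capture, get_calibration, bot gives the robot as it stands.
- The arm moves only by the tool step_arm, never from a script. Its argument "rows" is a list of rows, each a list of 7 numbers: the turn, a rotation vector about the tool's x, y, z in rad, then the shift along the tool's x, y, z in cm, then the opening in per cent of the stroke, from 0 (shut) to 100 (fully open). In form: [[ax, ay, az, tx, ty, tz, fingers], ...]. A call has 1 to 12 rows; each row is the pose to reach, as a shift and turn from the pose commanded when the call began, along the tool's axes at that moment; what a row does not reach only later rows make up. A row lasts 1/8 s, in which the tool goes at most 62.5 mm and 10.7 degrees, less where a joint would pass 70% of its speed; a pose out of reach is approached as far as the arm can. A call with a gripper value outside its range is refused whole. The fingers move at their own pace and stop on an object; the grip force is fixed at half the most. Time passes only in rows, so rows that repeat a pose let the fingers close. It gives the time, the measured TCP pose, the force and the opening at its end, in the units of the state.
- get_state(): the state, without advancing time (a new reading comes with each control period).
- capture(name): name is "scene" or "side" or "wrist"; returns the picture (420x560x3 uint8, red, green, blue); there is no depth.
- get_calibration(name): a dict with "fx", "fy", "cx", "cy" (pixels), "pose" (4x4, takes a point from camera to world coordinates). Camera axes: x right, y up, looking along -z (the intrinsics and any distortion apply to the point x, -y, -z); pixel columns grow to the right and rows downward; lengths in m; the calibration is good to about 2 mm. A picture is of the moment at which its call begins: read the wrist's pose just before it. get_calibration takes no time and is no camera call; for the wrist camera it gives the pose at the moment of the call.
- bot.sign_off(): hands the job in, once; it reports no verdict.
The state is a dict: "time_s": time; "q": joint angles; "qvel": joint speeds; "joint_torque": joint torques, N m; "tcp_pos": TCP position; "eef_rot": TCP orientation; "wrist_force": force on the tool from outside, world axes, zero at the start; "wrist_torque": the same for the moment, N m; "gripper_width": finger opening in m.
Only numpy, scipy, OpenCV 4.12 (cv2) and the standard library are available. Lean on these libraries where they do the work, as an engineer would, in place of code of your own. Each camera call takes 0.05 s, during which the arm holds its last target. There are 200 camera calls.

## Working session

There is one attempt and no reset: what is moved stays moved. The work goes in short steps, Python scripts to look and compute and a tool call to move; the robot and the scene stay as the last step left them, time stands still between calls to the robot, and variables do not carry over. Pictures are saved under pics/ and viewed, about 8 in all and at most 12, crops included, and the job is handed in when it is done.

Besides the shell and the picture viewer there is one more tool, called after ">>>" as name([rows], argument=value, ...), one row to a line, values as JSON. step_arm: Moves the arm, as the interface text tells. Its arguments: {"type":"object","properties":{"rows":{"type":"array","items":{"type":"array","items":{"type":"number"}}}},"required":["rows"]}

```bash
mkdir -p pics; ls; python3 - <<'E'
from station import *
import cv2,numpy as np
s=get_state();print(s)
for n in("scene","side","wrist"):
    c=get_calibration(n);print(n,{k:np.round(v,3).tolist() for k,v in c.items()})
    cv2.imwrite(f"pics/{n}0.png",capture(n)[...,::-1])
a=cv2.imread("pics/scene0.png");b=cv2.imread("pics/side0.png")
E
```

```text
pics
{'time_s': 0.0, 'q': array([ 1.1925248 ,  0.61594091, -0.01261521,  1.42493254,  0.00807395,
        1.10337412, -0.04041808]), 'qvel': array([-3.55814499e-05, -1.74404641e-03,  1.09216496e-03,  1.57356536e-04,
        2.97284314e-04, -1.70124980e-03, -1.97911593e-03]), 'joint_torque': array([ 6.85022087e-05, -4.69211447e+01,  2.59226700e-01, -1.71031326e+01,
        9.92475485e-03,  9.59518889e-03, -7.69948286e-06]), 'tcp_pos': array([ 0.22373034, -0.60951159,  0.24911284]), 'eef_rot': array([-0.12283621, -0.69602803, -0.12464814,  0.69636132]), 'wrist_force': array([-0.58792832, -0.26311728,  0.37969828]), 'wrist_torque': array([0.00090149, 0.02302139, 0.05483493]), 'gripper_width': 0.08578948857100206}
scene {'fx': 492.242, 'fy': 492.242, 'cx': 273.234, 'cy': 206.672, 'pose': [[-0.492, -0.656, 0.573, 1.464], [0.871, -0.365, 0.33, 0.495], [-0.007, 0.661, 0.751, 1.408], [0.0, 0.0, 0.0, 1.0]]}
side {'fx': 419.536, 'fy': 419.536, 'cx': 276.646, 'cy': 208.553, 'pose': [[0.757, -0.491, 0.431, 1.139], [0.653, 0.586, -0.479, -0.625], [-0.017, 0.644, 0.765, 1.171], [0.0, 0.0, 0.0, 1.0]]}
wrist {'fx': 294.393, 'fy': 294.393, 'cx': 278.627, 'cy': 210.981, 'pose': [[0.345, 0.886, 0.309, 0.304], [-0.939, 0.326, 0.111, -0.582], [-0.002, -0.328, 0.945, 0.373], [0.0, 0.0, 0.0, 1.0]]}
```

View pics/scene0.png

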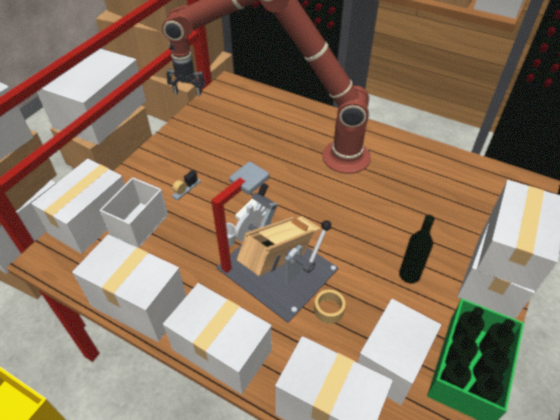

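View pics/side0.png

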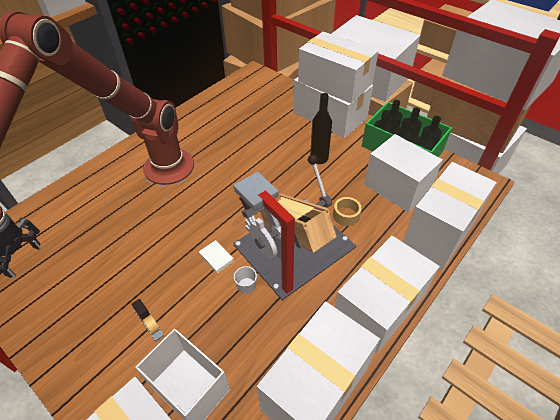

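The scene view shows the stand around (278,268), with the lever ball at (326,226) and the lamp at (250,177). In the side view the base corners are near (356,246), (284,298) and (236,243), and the ball is at (313,160). Next I'll enlarge both.

```bash
python3 - <<'E'
import cv2,numpy as np
a=cv2.imread("pics/scene0.png")[165:325,205:345];b=cv2.imread("pics/side0.png")[145:305,228:363]
f=lambda i:cv2.resize(i,None,fx=2.9,fy=2.9,interpolation=cv2.INTER_CUBIC)
cv2.imwrite("pics/crop0.png",np.hstack([f(a),f(b)]))
E
```

```text
(no output)
```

View pics/crop0.png

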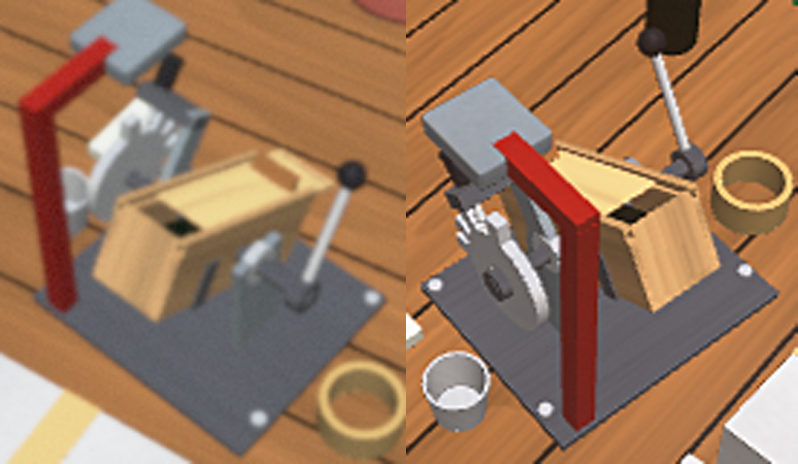

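Enlarged crops: base corners at scene (217.8,267.1), (287.8,321.2), (337.8,267.8) and side (233.5,245), (283.5,299.1), (355.9,246.4). The ball is at scene (326,225) and side (312.5,159.5).

```bash
cat > h.py <<'E'
import numpy as np, cv2
from scipy.spatial.transform import Rotation as R
from station import get_state,capture,get_calibration,bot
def ray(c,px):
    d=np.array([(px[0]-c["cx"])/c["fx"],-(px[1]-c["cy"])/c["fy"],-1.]);P=np.array(c["pose"]);return P[:3,3],P[:3,:3]@d
def plane(c,px,z):
    o,d=ray(c,px);return o+d*(z-o[2])/d[2]
def tri(L):
    A=np.zeros((3,3));b=np.zeros(3);
    for c,p in L:
        o,d=ray(c,p);d/=np.linalg.norm(d);M=np.eye(3)-np.outer(d,d);A+=M;b+=M@o
    x=np.linalg.solve(A,b);return x,[np.linalg.norm(np.cross(x-ray(c,p)[0],ray(c,p)[1]/np.linalg.norm(ray(c,p)[1]))) for c,p in L]
def proj(c,X):
    P=np.array(c["pose"]);v=P[:3,:3].T@(np.array(X)-P[:3,3]);return np.array([c["cx"]+c["fx"]*v[0]/-v[2],c["cy"]+c["fy"]*v[1]/v[2]])
def tool():
    s=get_state();q=s["eef_rot"];return s["tcp_pos"],R.from_quat([q[1],q[2],q[3],q[0]])
E
python3 - <<'E'
from h import *
S=get_calibration("scene");D=get_calibration("side")
for z in(0,.012):
  print([plane(S,p,z).round(4) for p in[(217.8,267.1),(287.8,321.2),(337.8,267.8)]])
  print([plane(D,p,z).round(4) for p in[(233.5,245),(283.5,299.1),(355.9,246.4)]])
print(tri([(S,(326,225)),(D,(312.5,159.5))]))
print(tri([(S,(163/2.9+205,65/2.9+165))]*1+[(D,((438-406)/2.9+228,152/2.9+145))]), "knob?")
E
```

```text
[array([ 0.7242, -0.1547,  0.    ]), array([0.7878, 0.1535, 0.    ]), array([0.5255, 0.2069, 0.    ])]
[array([ 0.4724, -0.1086,  0.    ]), array([ 0.7342, -0.1543,  0.    ]), array([0.7936, 0.1544, 0.    ])]
[array([ 0.7305, -0.1491,  0.012 ]), array([0.7935, 0.1564, 0.012 ]), array([0.5335, 0.2094, 0.012 ])]
[array([ 0.4792, -0.1139,  0.012 ]), array([ 0.7383, -0.1591,  0.012 ]), array([0.7972, 0.1464, 0.012 ])]
(array([0.58207785, 0.16667235, 0.26631839]), [np.float64(0.001707969022818656), np.float64(0.0017079690228185291)])
(array([ 0.51763854, -0.09068153,  0.25115743]), [np.float64(0.008132587735910338), np.float64(0.008132587735910284)]) knob?
```

```bash
cat >> h.py <<'E'
C0=np.array([.633,.024,0]);YAW=-.19
Rs=lambda:R.from_euler('z',YAW)
def W(p): return C0+Rs().apply(p)          # stand -> world
def target(t,sgn=1):                        # tool x leans t forward-down, y along sgn*stand y
    x=np.array([np.sin(t),0,-np.cos(t)]);y=np.array([0,sgn,0.])
    return Rs()*R.from_matrix(np.c_[x,y,np.cross(x,y)])
def need(pw,Rt):
    p,r=tool();print("turn",(r.inv()*Rt).as_rotvec().round(3),"shift cm",(r.inv().apply(pw-p)*100).round(2),"| grasp err at",p.round(4))
E
python3 - <<'E'
from h import *
p,r=tool();print(r.as_matrix().round(3))
c=get_calibration("wrist")["pose"]
print("cam in tool",r.inv().apply(c[:3,3]-p).round(3),"look",r.inv().apply(-c[:3,2]).round(3))
for s in(1,-1):
    Rt=target(.55,s);pw=W([-.20,0,.35]);print(s,pw);need(pw,Rt)
E
```

```text
[[-0.001  0.345 -0.939]
 [ 0.002 -0.939 -0.345]
 [-1.    -0.002  0.   ]]
cam in tool [-0.124  0.001 -0.085] look [0.945 0.    0.328]
1 [0.43659915 0.06177178 0.35      ]
turn [-2.515 -0.2    0.71 ] shift cm [ -9.95 -55.72 -43.12] | grasp err at [ 0.2238 -0.6097  0.2494]
-1 [0.43659915 0.06177178 0.35      ]
turn [0.527 0.537 0.151] shift cm [ -9.95 -55.72 -43.12] | grasp err at [ 0.2238 -0.6097  0.2494]
```

>>> step_arm([
  [-0.17,0,0,-2,-2,-3,0],
  [-0.34,0,0,-4,-5,-6,0],
  [-0.52,0,0,-6,-8,-9,0],
  [-0.7,0,0,-8,-10,-12,0],
  [-0.87,0,0,-10,-13,-15,0],
  [-1.05,0,0,-10,-16,-18,0],
  [-1.22,0,0,-10,-18,-21,0],
  [-1.4,0,0,-10,-21,-24,0],
  [-1.57,0,0,-10,-24,-27,0],
  [-1.75,0,0,-10,-27,-30,0],
  [-1.92,0,0,-10,-29,-33,0],
  [-2.1,0,0,-10,-31,-35,0],
])

```text
time_s: 1.65
tcp_pos: [0.4463, -0.197, 0.3502]
eef_rot: [0.666, 0.237, 0.666, -0.237]
wrist_force: [0.2, -0.3, -0.2]
gripper_width: 0.0001
```

```bash
python3 - <<'E'
from h import *
print(get_state()["q"].round(3));need(W([-.20,0,.35]),target(.55))
E
```

```text
[ 0.837  0.32  -0.637  1.7    0.203  1.188  1.037]
turn [-0.48  -0.539  0.135] shift cm [  0.03  19.47 -17.08] | grasp err at [ 0.4463 -0.197   0.3502]
```

>>> step_arm([
  [-0.08,-0.09,0.02,0,3.2,-2.8,0],
  [-0.16,-0.18,0.045,0,6.5,-5.7,0],
  [-0.24,-0.27,0.07,0,9.7,-8.5,0],
  [-0.32,-0.36,0.09,0,13,-11.4,0],
  [-0.4,-0.45,0.11,0,16.2,-14.2,0],
  [-0.48,-0.54,0.135,0,19.5,-17.1,0],
  [-0.48,-0.54,0.135,0,19.5,-17.1,0],
])

```text
time_s: 2.52
tcp_pos: [0.4361, 0.0643, 0.3501]
eef_rot: [0.869, 0.045, 0.486, -0.083]
wrist_force: [0.1, -0.3, -0.3]
gripper_width: 0.0
```

```bash
python3 - <<'E'
from h import *
print(get_state()["q"].round(3));need(W([-.20,0,.35]),target(.55))
np.save("w1.npy",get_calibration("wrist"),allow_pickle=True)
cv2.imwrite("pics/w1.png",cv2.resize(capture("wrist")[...,::-1],None,fx=1.42,fy=1.42,interpolation=cv2.INTER_CUBIC))
E
```

```text
[ 0.509  0.016 -0.892  2.165  0.582  0.567  0.571]
turn [0.003 0.001 0.001] shift cm [ 0.05 -0.24  0.08] | grasp err at [0.4361 0.0643 0.3501]
```

View pics/w1.png

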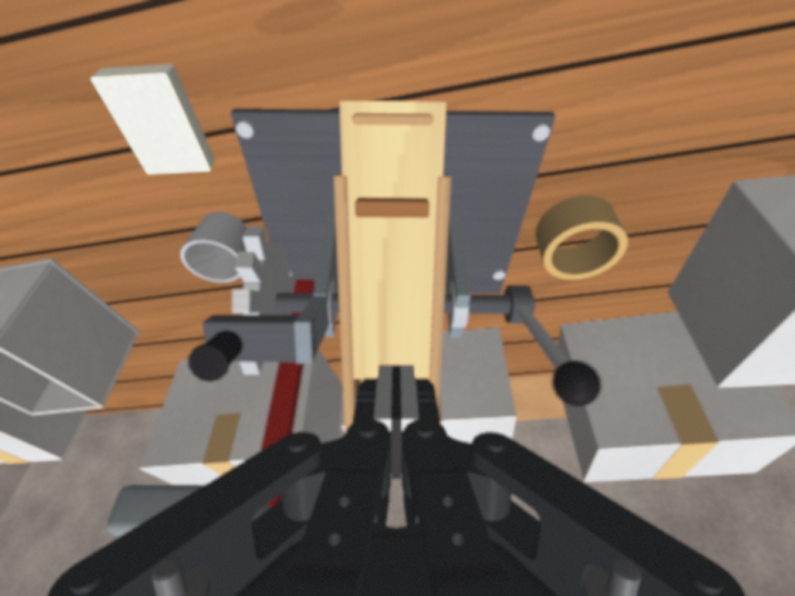

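This shows the near base corners at (233,110) and (553,113), the ball at (576,383), the strip at (392,207), and the knob end at (208,362), all in the 1.42x picture.

```bash
python3 - <<'E'
from h import *
c=np.load("w1.npy",allow_pickle=True).item();S=get_calibration("scene");D=get_calibration("side")
k=1.42
px=lambda u,v:(u/k,v/k)
a=plane(c,px(233,110),.012);b=plane(c,px(553,113),.012);print("near R,L",a,b,np.linalg.norm(a-b))
d=b-a;print("yaw",np.arctan2(-d[0],d[1]))
yaw=np.arctan2(-d[0],d[1]);n=np.array([np.cos(yaw),np.sin(yaw),0]);print("centre",(a+b)/2+.135*n)
B=tri([(S,(326,225)),(D,(312.5,159.5)),(c,px(576,383))]);print("ball",B)
Rs_=R.from_euler('z',-.19)
im=capture("wrist")[...,::-1];
cv2.imwrite("pics/tmp.png",im)
# rays intersect stand plane y for the knob: y=-125
for nm,p,y in(("knob",(208,362),-.125),("ball",(576,383),.13)):
    for C in (C0,):
        o,dd=ray(c,px(*p));o=Rs_.inv().apply(o-C);dd=Rs_.inv().apply(dd);t=(y-o[1])/dd[1];print(nm,o+t*dd)
# strip: intersect top plane through axis with cradle theta
for th in(.5,.55,.6):
    for v in(199,208,217):
        Rc=Rs_*R.from_euler('y',-th);T=C0+[0,0,.14];o,dd=ray(c,px(392,v));o=Rc.inv().apply(o-T);dd=Rc.inv().apply(dd)
        t=(.062-o[2])/dd[2];print(th,v,(o+t*dd).round(4),end=' ')
    print()
for P in([-.087,-.125,.2645],):
    print("pred knob px",proj(c,W(P))*k)
print(proj(c,W([0,0,.14]))*k)
E
```

```text
near R,L [ 0.46707189 -0.10408844  0.012     ] [0.5277291  0.20115614 0.012     ] 0.31121302595710804
yaw -0.1961613394742741
centre [0.62981146 0.02222158 0.012     ]
ball (array([0.58443091, 0.16505454, 0.26955003]), [np.float64(0.0030904847673619), np.float64(0.0019063157134022667), np.float64(0.0019649844929459986)])
knob [-0.091259  -0.125      0.2653134]
ball [-0.06904168  0.13        0.268212  ]
0.5 199 [-0.1148 -0.0017  0.062 ] 0.5 208 [-0.1078 -0.0017  0.062 ] 0.5 217 [-0.1006 -0.0017  0.062 ] 
0.55 199 [-0.111  -0.0018  0.062 ] 0.55 208 [-0.1039 -0.0018  0.062 ] 0.55 217 [-0.0967 -0.0017  0.062 ] 
0.6 199 [-0.1075 -0.0018  0.062 ] 0.6 208 [-0.1003 -0.0018  0.062 ] 0.6 217 [-0.093  -0.0018  0.062 ] 
pred knob px [210.49242671 364.19254686]
[394.24993684 302.89283658]
```

```bash
sed -i 's/^C0=.*/C0=np.array([.632,.023,0]);YAW=-.193;TH=.52/' h.py; cat >> h.py <<'E'
def Wc(p,th=None): return W(np.array([0,0,.14])+R.from_euler('y',-(TH if th is None else th)).apply(p))  # cradle -> world
def incradle():
    p,r=tool();q=Rs().inv().apply(p-C0)-[0,0,.14];return R.from_euler('y',TH).apply(q)
E
python3 - <<'E'
from h import *
need(Wc([-.14,0,.12]),target(.52));need(Wc([-.14,0,.071]),target(.52)); print(incradle())
E
```

```text
turn [-0.003  0.03   0.004] shift cm [15.85  0.09 -7.75] | grasp err at [0.4376 0.0605 0.3502]
turn [-0.003  0.03   0.004] shift cm [20.75  0.1  -7.9 ] | grasp err at [0.4376 0.0605 0.3502]
[-0.06738885 -0.00052769  0.28082826]
```

>>> step_arm([
  [0,0.01,0,5,0,-2.5,0],
  [0,0.02,0,10,0,-5,0],
  [0,0.03,0,14,0.1,-7.8,0],
  [0,0.03,0,17,0.1,-7.8,0],
  [0,0.03,0,19,0.1,-7.9,0],
  [0,0.03,0,20,0.1,-7.9,0],
  [0,0.03,0,20.5,0.1,-7.9,0],
  [0,0.03,0,20.7,0.1,-7.9,0],
  [0,0.03,0,20.7,0.1,-7.9,0],
])

```text
time_s: 3.75
tcp_pos: [0.4787, 0.0533, 0.1339]
eef_rot: [0.862, 0.049, 0.498, -0.086]
wrist_force: [0.4, -0.1, -0.2]
gripper_width: 0.0002
```

```bash
python3 - <<'E'
from h import *
print(incradle());need(Wc([-.068,0,.071]),target(.52))
cv2.imwrite("pics/w2.png",cv2.resize(capture("wrist")[...,::-1],None,fx=1.42,fy=1.42,interpolation=cv2.INTER_CUBIC))
E
```

```text
[-0.13858507  0.0003119   0.0723431 ]
turn [-0.004  0.004  0.003] shift cm [ 0.16 -0.    7.06] | grasp err at [0.4787 0.0533 0.1339]
```

View pics/w2.png

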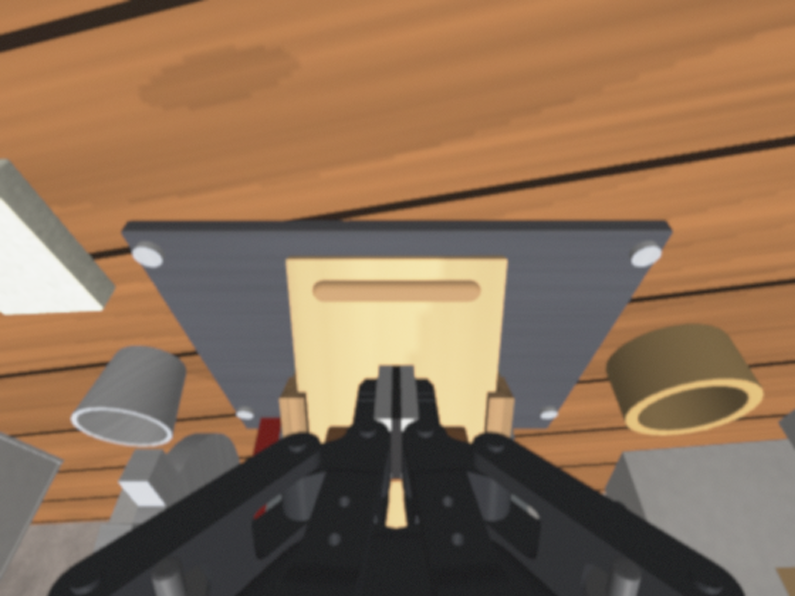

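The closed fingers sit centred above the lid on the near side of the strip, whose ends show at (340,435) and (455,435). I'll push along tool z.

>>> step_arm([
  [0,0,0,0,0,1,0],
  [0,0,0,0,0,2,0],
  [0,0,0,0,0,2.8,0],
  [0,0,0,0,0,3.5,0],
  [0,0,0,0,0,4.2,0],
  [0,0,0,0,0,4.8,0],
  [0,0,0,0,0,5.2,0],
  [0,0,0,0,0,5.2,0],
])

```text
time_s: 4.8
tcp_pos: [0.5232, 0.0446, 0.159]
eef_rot: [0.862, 0.049, 0.498, -0.086]
wrist_force: [-0.5, 1.0, 0.0]
gripper_width: -0.0002
```

>>> step_arm([
  [0,0,0,0,0,0.3,0],
  [0,0,0,0,0,0.6,0],
  [0,0,0,0,0,0.9,0],
  [0,0,0,0,0,1.2,0],
])

```text
time_s: 5.3
tcp_pos: [0.5278, 0.0436, 0.1616]
eef_rot: [0.859, 0.049, 0.503, -0.084]
wrist_force: [-13.0, 3.0, -1.1]
gripper_width: 0.0001
```

```bash
python3 - <<'E'
from h import *
print(incradle(), get_state()["wrist_force"])
E
```

```text
[-0.08146393  0.00026503  0.07156795] [-13.02282107   3.02767715  -1.1171486 ]
```

>>> step_arm([
  [0,0,0,0,0,0.2,0],
  [0,0,0,0,0,0.4,0],
  [0,0,0,0,0,0.4,0],
])

```text
time_s: 5.68
tcp_pos: [0.5283, 0.0435, 0.162]
eef_rot: [0.857, 0.049, 0.506, -0.083]
wrist_force: [-15.6, 2.5, -1.8]
gripper_width: -0.0004
```

```bash
python3 - <<'E'
from h import *
print(incradle(), get_state()["wrist_force"])
cv2.imwrite("pics/w3.png",cv2.resize(capture("side")[145:305,228:363,::-1],None,fx=3.7,fy=3.7,interpolation=cv2.INTER_CUBIC))
E
```

```text
[-0.08082888  0.00022656  0.0716315 ] [-15.57714555   2.51737072  -1.81495889]
```

>>> step_arm([
  [0,0,0,0,0,0.2,0],
  [0,0,0,0,0,0.4,0],
  [0,0,0,0,0,0.4,0],
])

```text
time_s: 6.1
tcp_pos: [0.5364, 0.0419, 0.1667]
eef_rot: [0.86, 0.049, 0.501, -0.085]
wrist_force: [-5.7, 1.5, 1.3]
gripper_width: 0.0001
```

>>> step_arm([
  [0,0,0,0,0,0.2,0],
  [0,0,0,0,0,0.4,0],
  [0,0,0,0,0,0.4,0],
])

```text
time_s: 6.48
tcp_pos: [0.5393, 0.0414, 0.1684]
eef_rot: [0.859, 0.049, 0.502, -0.084]
wrist_force: [-9.0, 2.3, 0.2]
gripper_width: -0.0
```

```bash
python3 - <<'E'
from h import *
print(incradle(), get_state()["wrist_force"])
cv2.imwrite("pics/w3.png",cv2.resize(capture("side")[145:305,228:363,::-1],None,fx=3.7,fy=3.7,interpolation=cv2.INTER_CUBIC))
E
```

```text
[-0.06788717  0.00023404  0.07158261] [-8.99087936  2.30631538  0.20696822]
```

View pics/w3.png

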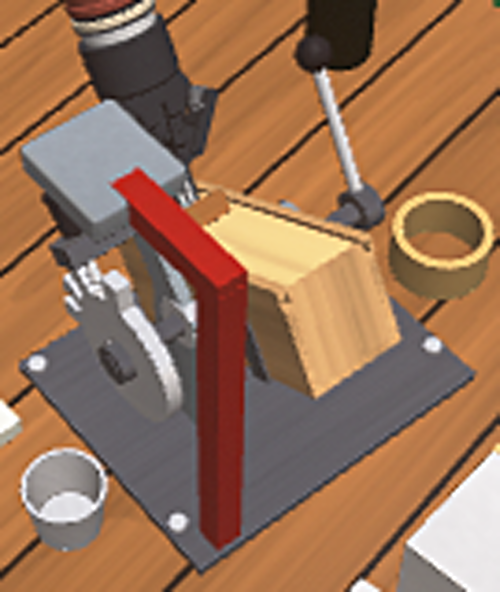

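The lid now reaches the far end wall in the side view, with no dark gap left. A bit more push will confirm it's seated.

>>> step_arm([
  [0,0,0,0,0,0.2,0],
  [0,0,0,0,0,0.4,0],
  [0,0,0,0,0,0.4,0],
])

```text
time_s: 6.9
tcp_pos: [0.5395, 0.0413, 0.1685]
eef_rot: [0.858, 0.049, 0.505, -0.084]
wrist_force: [-14.8, 2.1, -0.1]
gripper_width: 0.0002
```

>>> step_arm([
  [0,0,0,0,0,0.2,0],
  [0,0,0,0,0,0.4,0],
  [0,0,0,0,0,0.4,0],
])

```text
time_s: 7.28
tcp_pos: [0.5396, 0.0412, 0.1686]
eef_rot: [0.856, 0.049, 0.507, -0.083]
wrist_force: [-21.4, 2.6, -0.4]
gripper_width: -0.0002
```

```bash
python3 - <<'E'
from h import *
print(incradle(), get_state()["wrist_force"])
E
```

```text
[-0.06748744  0.00017125  0.07162504] [-21.36691529   2.64807979  -0.39176866]
```

```bash
cat >> h.py <<'E'
def Wp(r): return W([-r*np.sin(.61),-.125,.14+r*np.cos(.61)])
E
python3 - <<'E'
from h import *
need(Wp(.25),target(.61)); print(np.array(get_state()["q"]).round(2))
E
```

```text
turn [ 0.001 -0.109  0.001] shift cm [-17.81 -12.53   4.16] | grasp err at [0.5396 0.0412 0.1686]
[ 0.2   0.51 -0.59  2.21  1.55  0.49 -0.31]
```

>>> step_arm([
  [0,0,0,0,0,-1.5,0],
  [0,0,0,0,0,-2.8,0],
  [0,0,0,-4,0,-3,0],
  [0,0,0,-10,0,-3,20],
  [0,0,0,-16,0,-3,50],
  [0,0,0,-16,0,-3,50],
])

```text
time_s: 8.02
tcp_pos: [0.4468, 0.0606, 0.3015]
eef_rot: [0.863, 0.049, 0.496, -0.085]
wrist_force: [-0.3, 0.1, 0.2]
gripper_width: 0.0421
```

```bash
python3 - <<'E'
from h import *
need(Wp(.25),target(.61)); print(np.array(get_state()["q"]).round(2))
E
```

```text
turn [-0.003 -0.083  0.003] shift cm [ -1.42 -12.62   6.18] | grasp err at [0.4468 0.0606 0.3015]
[ 0.34  0.12 -0.76  2.23  0.82  0.52  0.31]
```

>>> step_arm([
  [0,-0.02,0,-2,-3,0,50],
  [0,-0.04,0,-2,-6,1,50],
  [0,-0.06,0,-2,-9,3,50],
  [0,-0.08,0,-1.5,-12,5,50],
  [0,-0.08,0,-1.4,-12.6,6.2,50],
  [0,-0.08,0,-1.4,-12.6,6.2,50],
])

```text
time_s: 8.78
tcp_pos: [0.4684, -0.0739, 0.3424]
eef_rot: [0.881, 0.046, 0.463, -0.088]
wrist_force: [0.3, -0.7, 0.4]
gripper_width: 0.0428
```

```bash
python3 - <<'E'
from h import *
need(Wp(.138),target(.61)); print(np.array(get_state()["q"]).round(2))
c=get_calibration("wrist");im=capture("wrist")[...,::-1]
print("pred knob px x1.42",[ (proj(c,Wp(r))*1.42).round(1).tolist() for r in(.152,.155)])
cv2.imwrite("pics/w4.png",cv2.resize(im,None,fx=1.42,fy=1.42,interpolation=cv2.INTER_CUBIC))
E
```

```text
turn [-0.005 -0.007  0.004] shift cm [10.92  0.19  0.11] | grasp err at [ 0.4684 -0.0739  0.3424]
[ 0.69  0.05 -0.65  2.18  0.36  0.34  1.12]
pred knob px x1.42 [[400.3, 314.9], [400.3, 316.8]]
```

View pics/w4.png

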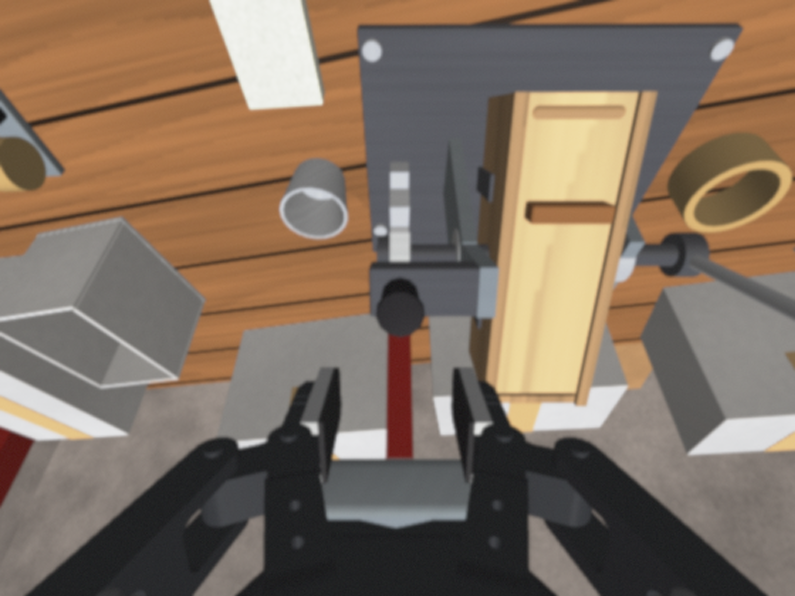

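The knob face centre is at (400,313), against a predicted (400,315). The lid is flush with the box's near end. I'll go in along the pin.

>>> step_arm([
  [0,-0.01,0,3,0.2,0.1,50],
  [0,-0.01,0,6,0.2,0.1,50],
  [0,-0.01,0,8.5,0.2,0.1,50],
  [0,-0.01,0,10,0.2,0.1,50],
  [0,-0.01,0,10.7,0.2,0.1,50],
  [0,-0.01,0,10.7,0.2,0.1,50],
])

```text
time_s: 9.57
tcp_pos: [0.5278, -0.0815, 0.2532]
eef_rot: [0.883, 0.044, 0.46, -0.086]
wrist_force: [-0.2, 0.6, 0.6]
gripper_width: 0.0427
```

>>> step_arm([
  [0,0,0,0,0,0,10],
  [0,0,0,0,0,0,10],
  [0,0,0,0,0,0,10],
  [0,0,0,0,0,0,10],
])

```text
time_s: 10.07
tcp_pos: [0.5275, -0.0837, 0.254]
eef_rot: [0.883, 0.045, 0.459, -0.089]
wrist_force: [-4.0, -1.1, 3.9]
gripper_width: 0.0252
```

>>> step_arm([
  [0,0,0,-0.7,0,0,10],
  [0,0,0,-1.4,0,0,10],
  [0,0,0,-2.1,0,0,10],
  [0,0,0,-2.7,0,0,10],
  [0,0,0,-3.2,0,0,10],
  [0,0,0,-3.5,0,0,10],
  [0,0,0,-3.5,0,0,10],
])

```text
time_s: 10.95
tcp_pos: [0.5082, -0.0798, 0.2819]
eef_rot: [0.882, 0.046, 0.46, -0.088]
wrist_force: [2.5, -3.3, -3.9]
gripper_width: 0.0253
```

```bash
python3 - <<'E'
from h import *
s=get_state();print(s["wrist_force"],s["gripper_width"]);need(Wp(.138),target(.61))
cv2.imwrite("pics/s5.png",cv2.resize(capture("side")[145:305,228:363,::-1],None,fx=3.7,fy=3.7,interpolation=cv2.INTER_CUBIC))
E
```

```text
[ 2.46630128 -3.29753927 -3.87938231] 0.025346009229539113
turn [-0.004  0.     0.004] shift cm [ 3.66 -0.02  0.21] | grasp err at [ 0.5082 -0.0798  0.2819]
```

>>> step_arm([
  [0,0,0,0,0,0,50],
  [0,0,0,0,0,0,50],
  [0,0,0,-3,0,0,50],
  [0,0,0,-7,0,0,50],
  [0,0,0,-11,0,0,50],
  [0,0,0,-11,0,0,50],
])

```text
time_s: 11.75
tcp_pos: [0.4463, -0.0658, 0.3742]
eef_rot: [0.884, 0.045, 0.458, -0.088]
wrist_force: [-1.1, -0.7, -0.2]
gripper_width: 0.0426
```

```bash
python3 - <<'E'
from h import *
s=get_state();print(s["wrist_force"],s["gripper_width"])
print(Wc([0,.13,.15]));need(Wc([0,.13,.25]),target(.52))
E
```

```text
[-1.07503664 -0.74748105 -0.1737594 ] 0.04263957437384881
[0.58378632 0.16488186 0.27017288]
turn [-0.003  0.095  0.004] shift cm [ 3.68 25.3   2.29] | grasp err at [ 0.4463 -0.0658  0.3742]
```

>>> step_arm([
  [0,0.02,0,0,5,0,65],
  [0,0.04,0,0,10,0,65],
  [0,0.06,0,0,15,0.5,65],
  [0,0.08,0,1,20,1,65],
  [0,0.1,0,2.5,24,2,65],
  [0,0.1,0,3.7,25.3,2.3,65],
  [0,0.1,0,3.7,25.3,2.3,65],
])

```text
time_s: 12.62
tcp_pos: [0.5349, 0.1758, 0.3542]
eef_rot: [0.858, 0.049, 0.504, -0.083]
wrist_force: [-0.9, -0.0, 0.3]
gripper_width: 0.0554
```

```bash
python3 - <<'E'
from h import *
need(Wc([0,.13,.15]),target(.52)); print(np.array(get_state()["q"]).round(2))
c=get_calibration("wrist");im=capture("wrist")[...,::-1]
S=capture("side")[145:305,228:363,::-1]
print("pred ball px",[ (proj(c,Wc([0,.13,.15],t))*1).round(1).tolist() for t in(.48,.52,.56)])
f=cv2.resize(im,None,fx=.95,fy=.95)
g=cv2.resize(S,(335,399),interpolation=cv2.INTER_CUBIC)[:399]
o=np.zeros((399,532+335-67,3),np.uint8);o[:,:465]=f[:399,67//2:67//2+465];o[:,465:]=g
cv2.imwrite("pics/w6.png",o)
E
```

```text
turn [-0.001 -0.011 -0.   ] shift cm [ 9.78 -0.13  0.27] | grasp err at [0.5349 0.1758 0.3542]
[ 0.24  0.37 -1.05  1.85  0.92  0.97  0.16]
pred ball px [[277.9, 229.3], [277.9, 222.5], [277.9, 215.4]]
```

View pics/w6.png

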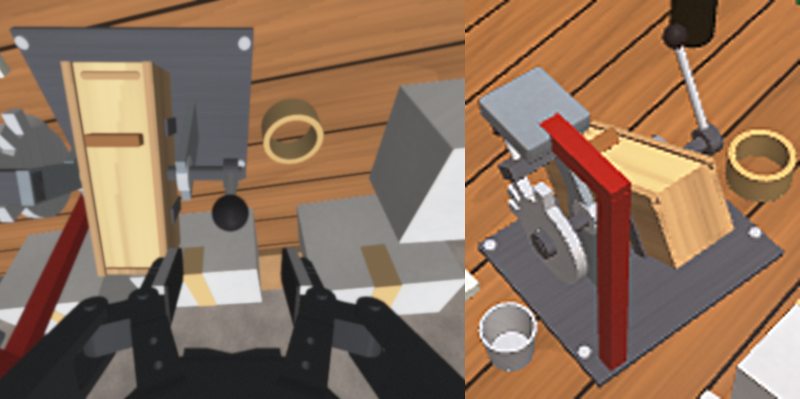

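The ball is at raw px (277,224), so the cradle angle is about 0.51. I'll grasp it now.

>>> step_arm([
  [0,0,0,3,-0.1,0.3,65],
  [0,0,0,6,-0.1,0.4,65],
  [0,0,0,8.5,-0.1,0.4,65],
  [0,0,0,9.8,-0.1,0.4,65],
  [0,0,0,9.8,-0.1,0.4,65],
  [0,0,0,9.8,-0.1,0.4,30],
  [0,0,0,9.8,-0.1,0.4,20],
  [0,0,0,9.8,-0.1,0.4,20],
  [0,0,0,9.8,-0.1,0.4,20],
])

```text
time_s: 13.85
tcp_pos: [0.5854, 0.1647, 0.2735]
eef_rot: [0.859, 0.05, 0.502, -0.083]
wrist_force: [-3.2, 0.9, 6.1]
gripper_width: 0.0293
```

```bash
python3 - <<'E'
from h import *
p,r=tool();print(get_state()["wrist_force"], incradle())
q=Rs().inv().apply(p-C0);print("stand",q.round(4))
th0=np.arctan2(-q[0],q[2]-.14);rr=np.hypot(q[0],q[2]-.14);print(th0,rr)
ty=(Rs().inv()*r).as_matrix();t=np.arctan2(ty[0,0],-ty[2,0]);print("tilt",t)
for th in np.linspace(th0,0,12)[1:]:
    d=Rs().apply([-rr*np.sin(th)-q[0],0,.14+rr*np.cos(th)-q[2]])
    print(round(th,3),"ay",round(th-th0,3),(r.inv().apply(d)*100).round(2))
E
```

```text
[-3.18698285  0.86834937  6.07443368] [0.00309549 0.13014996 0.15208623]
stand [-0.0729  0.1301  0.2735]
0.49964925919834047 0.1521177333239927
tilt 0.5136029185943396
0.454 ay -0.045 [0.03 0.   0.69]
0.409 ay -0.091 [0.08 0.   1.38]
0.363 ay -0.136 [0.17 0.01 2.06]
0.318 ay -0.182 [0.29 0.01 2.74]
0.273 ay -0.227 [0.44 0.01 3.42]
0.227 ay -0.273 [0.62 0.01 4.09]
0.182 ay -0.318 [0.83 0.01 4.74]
0.136 ay -0.363 [1.07 0.01 5.39]
0.091 ay -0.409 [1.34 0.01 6.03]
0.045 ay -0.454 [1.64 0.02 6.65]
0.0 ay -0.5 [1.96 0.02 7.26]
```

>>> step_arm([
  [0,0.045,0,0.03,0,0.7,20],
  [0,0.09,0,0.1,0,1.4,20],
  [0,0.135,0,0.2,0,2.1,20],
  [0,0.18,0,0.3,0,2.75,20],
  [0,0.225,0,0.45,0,3.4,20],
  [0,0.27,0,0.6,0,4.1,20],
  [0,0.32,0,0.85,0,4.75,20],
  [0,0.365,0,1.1,0,5.4,20],
  [0,0.41,0,1.35,0,6.05,20],
  [0,0.455,0,1.65,0,6.65,20],
  [0,0.5,0,1.95,0,7.25,20],
  [0,0.5,0,1.95,0,7.25,20],
])

```text
time_s: 15.35
tcp_pos: [0.657, 0.1505, 0.2922]
eef_rot: [0.708, 0.071, 0.7, -0.068]
wrist_force: [-0.1, 2.5, 6.7]
gripper_width: 0.0293
```

```bash
python3 - <<'E'
from h import *
p,r=tool();print(get_state()["wrist_force"],get_state()["gripper_width"])
q=Rs().inv().apply(p-C0);print("stand",q.round(4));print("theta",np.arctan2(-q[0],q[2]-.14),np.hypot(q[0],q[2]-.14))
need(W([0,.13,.292]),target(0))
E
```

```text
[-0.10775651  2.45308736  6.68725623] 0.029347068942523372
stand [1.000e-04 1.299e-01 2.922e-01]
theta -0.0008568198591440864 0.1521617981269624
turn [-0.004  0.011 -0.004] shift cm [ 0.02  0.01 -0.01] | grasp err at [0.657  0.1505 0.2922]
```

>>> step_arm([
  [0,0,0,0,0,0,65],
  [0,0,0,0,0,0,65],
  [0,0,0,0,0,0,65],
  [0,-0.1,0,-4,0,-1,65],
  [0,-0.2,0,-8,0,-3,65],
  [0,-0.35,0,-10,-2,-8,65],
  [0,-0.5,0,-10,-5,-13,65],
  [0,-0.6,0,-10,-8,-17,65],
  [0,-0.6,0,-10,-8,-17,65],
])

```text
time_s: 16.48
tcp_pos: [0.4651, 0.0999, 0.384]
eef_rot: [0.882, 0.038, 0.461, -0.092]
wrist_force: [0.8, 0.2, 0.8]
gripper_width: 0.0557
```

```bash
python3 - <<'E'
from h import *
w=capture("wrist")[...,::-1];c=get_calibration("wrist");S=get_calibration("scene");D=get_calibration("side")
a=capture("scene")[165:325,205:345,::-1];b=capture("side")[145:305,228:363,::-1]
f=lambda i:cv2.resize(i,None,fx=2.9,fy=2.9,interpolation=cv2.INTER_CUBIC)
cv2.imwrite("pics/lev.png",np.hstack([f(a),f(b)]));cv2.imwrite("pics/wlev.png",cv2.resize(w,None,fx=1.42,fy=1.42))
for th in(-.05,0,.05):
    X=Wc([0,.13,.15],th);print(th,"ball px crops",((proj(S,X)-[205,165])*2.9).round(1),((proj(D,X)-[228,145])*2.9+[406,0]).round(1),"wrist",(proj(c,X)*1.42).round(1))
    for nm,P in(("farL rail top",[.13,.046,.049]),("farR",[.13,-.046,.049])):
        X=Wc(P,th);print("  ",nm,((proj(S,X)-[205,165])*2.9).round(1),((proj(D,X)-[228,145])*2.9+[406,0]).round(1))
need(Wp(.27),target(.61))
E
```

```text
-0.05 ball px crops [299.9 210.1] [704.3  68.2] wrist [500.  379.8]
   farL rail top [155.8 305.9] [718.9 247.9]
   farR [ 90.7 258.8] [650.6 294.6]
0 ball px crops [304.6 205.4] [699.4  64.1] wrist [501.9 376.1]
   farL rail top [157.1 300.9] [717.9 242.5]
   farR [ 91.8 253.8] [649.4 289.3]
0.05 ball px crops [309.2 201. ] [694.4  60.3] wrist [503.7 371.8]
   farL rail top [158.6 295.7] [716.7 237.1]
   farR [ 93.1 248.6] [647.9 283.8]
turn [-0.005  0.004  0.002] shift cm [  3.24 -17.39  -0.29] | grasp err at [0.4745 0.1037 0.3896]
```

View pics/lev.png

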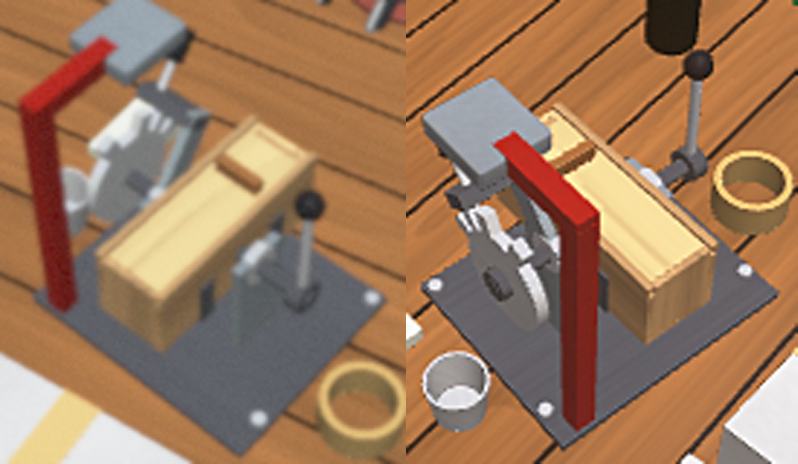

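The level pose matches the predictions: ball at scene (310,206) and side (698,66), with the far rail corner at side (715,243). That puts θ at about 0 to 0.02. The lid has stayed home. Now back to the pin.

>>> step_arm([
  [0,0,0,0,-5,-0.3,50],
  [0,0,0,0,-9,-0.3,50],
  [0,0,0,0,-13,-0.3,50],
  [0,0,0,1,-16,-0.3,50],
  [0,0,0,2,-17.2,-0.3,50],
  [0,0,0,2,-17.4,-0.3,50],
  [0,0,0,2,-17.4,-0.3,50],
])

```text
time_s: 17.5
tcp_pos: [0.4493, -0.0672, 0.3706]
eef_rot: [0.883, 0.045, 0.459, -0.086]
wrist_force: [-0.1, 0.8, -0.3]
gripper_width: 0.0426
```

```bash
python3 - <<'E'
from h import *
need(Wp(.172),target(.61))
c=get_calibration("wrist");im=capture("wrist")[...,::-1]
print("pred knob px x1.42",[ (proj(c,Wp(r))*1.42).round(1).tolist() for r in(.182,.186)])
cv2.imwrite("pics/w7.png",cv2.resize(im,None,fx=1.42,fy=1.42,interpolation=cv2.INTER_CUBIC))
E
```

```text
turn [-0.001  0.001 -0.   ] shift cm [10.98 -0.15  0.05] | grasp err at [ 0.4493 -0.0672  0.3706]
pred knob px x1.42 [[394.4, 311.1], [394.3, 313.6]]
```

View pics/w7.png

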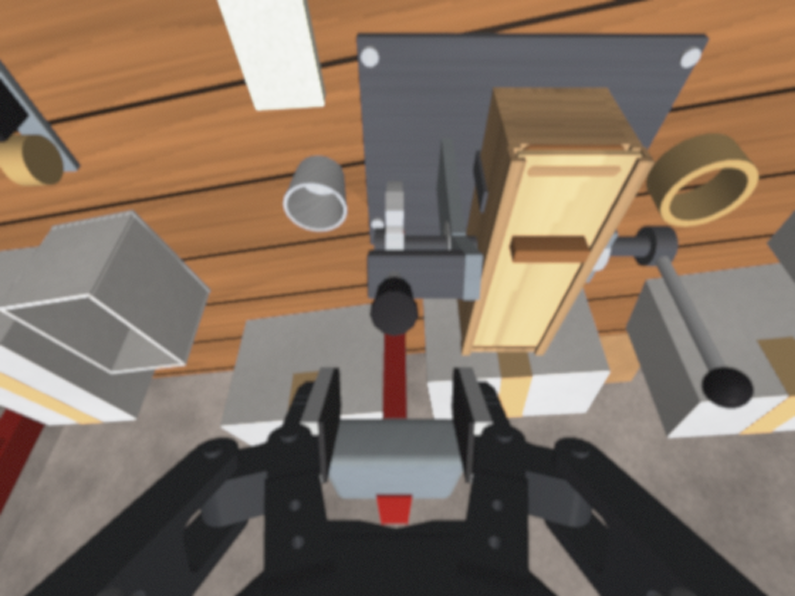

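The knob face is at (394,312), where predicted, and the pin is still out. Next I grip it and push it in.

>>> step_arm([
  [0,0,0,4,-0.1,0,50],
  [0,0,0,7.5,-0.1,0,50],
  [0,0,0,9.8,-0.1,0,50],
  [0,0,0,10.9,-0.1,0,50],
  [0,0,0,10.9,-0.1,0,50],
  [0,0,0,10.9,-0.1,0,10],
  [0,0,0,10.9,-0.1,0,10],
  [0,0,0,10.9,-0.1,0,10],
  [0,0,0,10.9,-0.1,0,10],
])

```text
time_s: 18.68
tcp_pos: [0.5096, -0.0804, 0.2821]
eef_rot: [0.883, 0.045, 0.458, -0.086]
wrist_force: [0.0, 5.3, 1.2]
gripper_width: 0.0254
```

>>> step_arm([
  [0,0,0,0.5,0,0,10],
  [0,0,0,1,0,0,10],
  [0,0,0,1.4,0,0,10],
  [0,0,0,1.8,0,0,10],
  [0,0,0,2.2,0,0,10],
  [0,0,0,2.2,0,0,10],
])

```text
time_s: 19.42
tcp_pos: [0.5222, -0.0829, 0.2636]
eef_rot: [0.883, 0.045, 0.459, -0.086]
wrist_force: [2.4, 5.2, -2.1]
gripper_width: 0.026
```

```bash
python3 - <<'E'
from h import *
print(get_state()["wrist_force"]);need(Wp(.138),target(.61))
E
```

```text
[ 2.37480678  5.2283967  -2.07154871]
turn [-0.002  0.003 -0.001] shift cm [1.34 0.   0.08] | grasp err at [ 0.5222 -0.0829  0.2636]
```

>>> step_arm([
  [0,0,0,0.3,0,0,10],
  [0,0,0,0.6,0,0,10],
  [0,0,0,0.9,0,0,10],
  [0,0,0,1.1,0,0,10],
  [0,0,0,1.3,0,0,10],
  [0,0,0,1.3,0,0,10],
])

```text
time_s: 20.18
tcp_pos: [0.5288, -0.0842, 0.2542]
eef_rot: [0.884, 0.045, 0.458, -0.086]
wrist_force: [-8.8, 6.1, 11.2]
gripper_width: 0.0249
```

```bash
python3 - <<'E'
from h import *
print(get_state()["wrist_force"]);need(Wp(.138),target(.61))
E
```

```text
[-8.76845165  6.05536753 11.15072389]
turn [-0.001  0.004  0.   ] shift cm [0.18 0.   0.08] | grasp err at [ 0.5288 -0.0842  0.2542]
```

>>> step_arm([
  [0,0,0,0.3,0,0,10],
  [0,0,0,0.6,0,0,10],
  [0,0,0,0.6,0,0,10],
])

```text
time_s: 20.55
tcp_pos: [0.5295, -0.0843, 0.2535]
eef_rot: [0.885, 0.043, 0.455, -0.087]
wrist_force: [-46.5, 10.9, 53.9]
gripper_width: 0.0252
```

>>> step_arm([
  [0,0,0,-0.6,0,0,10],
  [0,0,0,-0.7,0,0,50],
  [0,0,0,-0.7,0,0,50],
  [0,0,0,-3,0,0,50],
  [0,0,0,-6,0,0,0],
  [0,0,0,-6,0,0,0],
  [0,0,0,-6,0,0,0],
  [0,0,0,-6,0,0,0],
])

```text
time_s: 21.55
tcp_pos: [0.4986, -0.0803, 0.2955]
eef_rot: [0.882, 0.045, 0.46, -0.088]
wrist_force: [0.2, 0.5, -0.7]
gripper_width: -0.0001
```

```bash
python3 - <<'E'
from h import *
need(Wp(.152+.019),target(.61))
E
```

```text
turn [-0.003 -0.001  0.003] shift cm [2.01 0.2  0.2 ] | grasp err at [ 0.4986 -0.0803  0.2955]
```

>>> step_arm([
  [0,0,0,0.8,0.2,0.2,0],
  [0,0,0,1.5,0.2,0.2,0],
  [0,0,0,1.8,0.2,0.2,0],
  [0,0,0,2,0.2,0.2,0],
  [0,0,0,2.2,0.2,0.2,0],
  [0,0,0,2.2,0.2,0.2,0],
])

```text
time_s: 22.3
tcp_pos: [0.5118, -0.0802, 0.2806]
eef_rot: [0.883, 0.044, 0.459, -0.088]
wrist_force: [-11.8, 2.2, 13.6]
gripper_width: 0.0001
```

```bash
python3 - <<'E'
from h import *
print(get_state()["wrist_force"]);need(Wp(.152+.019),target(.61))
E
```

```text
[-11.78358435   2.22305734  13.57077719]
turn [-0.002  0.002  0.004] shift cm [ 0.05 -0.07 -0.01] | grasp err at [ 0.5118 -0.0802  0.2806]
```

>>> step_arm([
  [0,0,0,0.15,0,0,0],
  [0,0,0,0.15,0,0,0],
])

```text
time_s: 22.55
tcp_pos: [0.5119, -0.0801, 0.2804]
eef_rot: [0.883, 0.043, 0.458, -0.088]
wrist_force: [-22.6, 3.4, 25.4]
gripper_width: -0.0001
```

>>> step_arm([
  [0,0,0,-2,0,0,0],
  [0,0,0,-6,0,0,0],
  [0,0,0,-10,0,0,0],
  [0,0,0,-14,0,0,0],
  [0,0,0,-14,4,0,0],
  [0,0,0,-14,4,0,0],
])

```text
time_s: 23.3
tcp_pos: [0.4436, -0.0227, 0.3955]
eef_rot: [0.884, 0.042, 0.457, -0.086]
wrist_force: [0.1, -0.0, -0.5]
gripper_width: -0.0001
```

```bash
python3 - <<'E'
from h import *
print(get_state()["wrist_force"])
w=capture("wrist")[...,::-1];c=get_calibration("wrist");D=get_calibration("side")
print("knob pred wrist home/5mm",[(proj(c,Wp(r))).round(1).tolist() for r in(.152,.157)])
for th in(-.05,0,.05):print(th,(proj(c,Wc([0,.13,.15],th))).round(1),((proj(D,Wc([0,.13,.15],th))-[228,145])*2.9).round(1))
b=capture("side")[145:305,228:363,::-1]
b=cv2.resize(b,None,fx=2.9,fy=2.9,interpolation=cv2.INTER_CUBIC)[:420,:240+150]
o=np.zeros((464,800,3),np.uint8);o[:420,:b.shape[1]]=b;o[:420,390:]=w[:,100:510];cv2.imwrite("pics/fin.png",o)
E
```

```text
[ 0.0624429  -0.01365176 -0.50275823]
knob pred wrist home/5mm [[237.6, 196.5], [237.0, 198.0]]
-0.05 [457.5 262.6] [298.3  68.2]
0 [460.7 260. ] [293.4  64.1]
0.05 [463.9 256.9] [288.4  60.3]
```

View pics/fin.png

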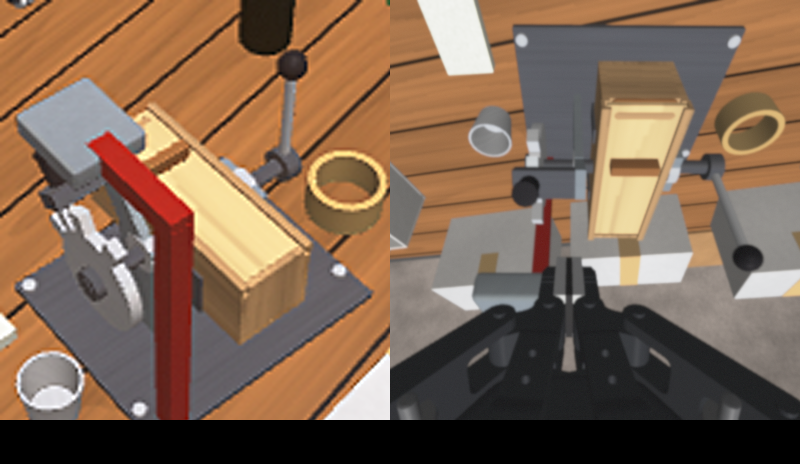

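The ball is at side crop (292,66), against a level prediction of (293,64). The pin is in and the lid flush, so I'm handing the job in.

```bash
python3 -c "
from station import *
print(bot.sign_off())"
```

```text
the job is handed in; nothing more can be done
None
```

The job is handed in at about 23.4 s of robot time. The box is level, the pin is in, the lid is closed, and the arm is clear of everything.

1. **Lid:** with the cradle still tilted at about 0.51 rad, I pushed the finger strip with closed fingers. It went over the ridge at about 15 N and then met a hard stop at 21 N, at the position computed for home.
2. **Pin out:** I gripped the knob and pulled the pin 34 mm.
3. **Level:** I gripped the lever ball and swung it to level, then let go. The pictures put the cradle at about 0 to 0.02 rad.
4. **Pin in:** I pushed the pin back to its stop. A second press on the knob's end with closed fingers, rising to 34 N, moved it no further. The knob's end then measured 152.5 mm from the axis, against 152 mm when fully home.

**Last checks:**
- The final pictures showed the ball within about 2 pixels of its predicted level position and the lid flush.
- The tub, tape roll and card block were still in place. The tape gun and most of the wine bottle were outside the last views. The arm did not go near either of them.
- The wrist force with the arm withdrawn was about zero.

**What disagreed or ran high:**
- The first push on the pin briefly reached about 72 N at the wrist once it hit the stop. This was through the fingers and under the 120 N limit, but higher than I intended.
- In the last wrist picture the knob appeared about 6 pixels from its prediction. That would put it about 20 mm past home, which is impossible. I took it as the arm still settling and relied on the contact measurement.

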